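Load a lighter tray into the sprung bay of a packing cabinet

ROBOT

A 6-joint arm with a two-finger parallel gripper is mounted at the origin on the work surface. World frame = base frame: x ahead of the robot, y to its left, z up, the work surface at z = 0. Lengths are in mm, angles in rad, forces in N, time in s.
With the tool pointing down it reaches from about 300 to 875 mm from the base axis. Payload 4.2 kg.
Tool frame: the origin (TCP) lies midway between the tips of the shut fingers; the grasp point (between the pads) lies 19 mm behind it; z points along the fingers, y is the line along which they close (so a half turn about z gives the same grasp; the last joint's range is limited). The gripper opens to 85 mm and grips with 20 to 120 N. Pads are 22 mm wide; open, the fingers measure 114 mm over their backs; the gripper's body (76 mm by 85 mm) begins 54 mm behind the grasp point. The pads swing forward as they close: fully open they stand 13 mm farther back than shut.
Start: joints at [1.096, 0.32, 1.565, -0, 1.257, -0.02], TCP at [252.593, 516.567, 205.338] pointing down, gripper open.
Joint ranges: [-3.11, 3.11], [-0.84, 2.01], [0.21, 2.61], [-1.34, 4.49], [0.05, 2.63], [-2.56, 2.56]. Speed limits (rad/s): [2.57, 2.57, 3.14, 3.14, 3.14, 3.14].

INTERFACE

Orientations are given as a unit quaternion [w, x, y, z].
In Python, from workcell import monitor, eyes, ticket gives the robot as it stands. The module is installed in compiled form; this text tells all that it offers.
- The arm moves only by the tool step_arm, never from a script. Its argument "moves" is a list of rows, each a list of 7 numbers: the turn, a rotation vector about the tool's x, y, z each as a share of 2 rad, from -1 to 1, then the shift along the tool's x, y, z each as a share of 200 mm, from -1 to 1, then the opening, from 0 (shut) to 1 (fully open). A call has exactly 5 rows; each row is the pose to reach, as a shift and turn from the pose commanded when the call began, along the tool's axes at that moment; what a row does not reach only later rows make up. A row lasts 1/12 s, in which the tool goes at most 41.7 mm and 7.16 degrees, less where a joint would pass 70% of its speed; a pose out of reach is approached as far as the arm can. A call with a number of a shift or a turn outside -1 to 1 is refused whole. A call with a gripper value outside its range is refused whole. The fingers move at their own pace and stop on an object; "newtons" is the grip in N (left out, the last holds). Time passes only in rows, so rows that repeat a pose let the fingers close, or fill a call up. It gives the time, the measured TCP pose, the force, the opening and the grip force at its end, in the units of the state.
- monitor.get_obs(): the state, without advancing time (a new reading comes with each control period).
- eyes.camera(name): name is "scene" or "top" or "wrist"; returns a dict with "image" (480x640x3 uint8, blue, green, red), "depth" (480x640 float32, mm along the optical axis (not along the pixel's ray), 0 where there is no reading), "intrinsics" (3x3 intrinsics, pixels), "extrinsics" (4x4, takes a point from world to camera coordinates); the wrist camera has in their place "tool_from_camera" (4x4, takes a point from camera to tool coordinates, whose origin is the TCP and whose axes are the flange's). Camera axes: x right, y down, z forward; pixel columns grow to the right and rows downward; lengths in mm; the calibration is good to about 2 mm. A picture is of the moment at which its call begins: read the wrist's pose just before it.
- ticket.sign_off(): hands the job in; it is judged then, once.
The state is a dict: "clock": time; "joint_positions": joint angles; "qd": joint speeds; "joint_torque": joint torques, N m; "tool_pos": TCP position; "eef_rot": TCP orientation; "contact_force": force on the tool from outside, world axes, zero at the start; "moment": the same for the moment, N m; "gripper_width": finger opening in mm; "finger_force": force on a finger pad.
Only numpy, scipy, OpenCV 4.12 (cv2) and the standard library are available. Lean on these libraries where they do the work, as an engineer would, in place of code of your own. Each camera call takes 0.05 s, during which the arm holds its last target. There are 200 camera calls.

TASK

Load the lower, shorter tray of mini lighters into the open bay of the grey steel cabinet: set it upright on the raised sill with its front end through the opening and let go of it there, then push it in from behind, against the spring, until the catch in the sill has snapped up behind it and keeps it in. Be gentle, do not ram it, and leave the taller tray, the tape roll and the carton where they are.

Things in the scene. Friction and masses are not known exactly. Their poses are not given: they have to be found in the camera images.
- tray: The tray to load: one rigid block 110 (x) x 64 (y) x 64 mm high, 0.17-0.35 kg. Black base 20 mm high and two black end walls (60 mm high, 64 wide) hold 18 dark blue mini lighters; between the end walls, above 20 mm, these form a flat-sided block 100 mm long, 56 wide (y) to grip. Both ends alike: either may go in first. Starts on the bench, left or right. Origin: centre of underside.
- tall_tray: A tray of the same make with full-size lighters, 140 x 64 x 86 mm, too tall for the bay; stands on the bench on the other side of the cabinet. To be left alone. Origin: centre of the underside.
- tape: Roll of amber packing tape standing flat, 96 mm across, 48 mm high. To be left alone. Origin: centre of the underside.
- carton: Closed cardboard carton 90 x 120 x 70 mm. To be left alone. Origin: centre of the underside.
- mouth (a point): On the floor plate of the fixed grey cabinet, mid-width of the bay's opening, below the roof's front edge, 45 mm above the bench. x points into the bay, y left, z up; level. The bay is 72 mm wide, 84 high, 125 deep; its walls and roof begin at x = 0. A closed compartment 74 mm wide, as high as the roof, adjoins on the right (-y), its face at x = 0 (a knob on it sticks out 12 mm).
- sill_end (a point): Middle of the outer edge of the sill: the floor plate of the bay goes on level outside the opening, 72 mm wide without side walls, from mouth x = 0 to this point at mouth x = -55 mm, 45 mm above the bench. An 18 mm wide slot runs along its middle. Axes as mouth.
- roof (a point): Middle of the front edge of the bay's roof, on its upper face, 132 mm above the bench and straight above mouth; the roof is a clear plastic sheet 3 mm thick. Axes as mouth.
- plate (a point): Centre of the front face of a black plate (62 mm wide, 50 high) on a spring inside the bay, facing the opening. At rest at mouth x = 65 mm (1.5 N); pushed in it resists with 100 N/m and meets a stiff buffer (3000 N/m) at mouth x = 102 mm (5.2 N). A tray pushed to it has its rear end at mouth x = -8 mm, still outside the roof. Axes as mouth.
- catch (a joint): Angle (rad) of the sprung catch, a 12 mm wide steel wedge in the sill's slot. 0 = up: it slopes up towards the bay, its steep end stands 8 mm above the sill. 0.36 = pressed level, as by a tray set on it (under 1 N). When the tray's rear end has passed the steep end, at mouth x = -12 to -24 mm (differs each time), it snaps up to 0 and bars the way back. Pushing to the buffer always suffices.
Things that resemble listed ones, but are neither listed nor needed, are in the scene too. There is more than one size of the part that bears mouth; the job needs the smaller.

How it is judged:
By the outcome, as a careful person would: the job done as asked, in the order asked, and still so for the second after the job is handed in, with the robot touching nothing.
It also fails if it takes over 58 s, if anything falls off the work surface, if the arm or the gripper's body presses on something with over 40 N, if the wrist force passes 120 N, or if a joint passes its speed limit or range.

## Working session

There is one attempt and no reset: what is moved stays moved. The work goes in short steps, Python scripts to look and compute and a tool call to move; the robot and the scene stay as the last step left them, time stands still between calls to the robot, and variables do not carry over. Pictures are saved under pics/ and viewed, at most 10 in all, crops included, and the job is handed in when it is done.

Besides the shell and the picture viewer there is one more tool, called after "Request:" by a JSON object that holds its "api" and its "payload". step_arm: Moves the arm, as the interface text tells. Its arguments: {"type":"object","properties":{"moves":{"type":"array"},"newtons":{"type":"number"}},"required":["moves"]}

```bash
mkdir -p pics
cat > h.py <<'E'
import numpy as np, cv2
from workcell import monitor, eyes, ticket
def world(c, u, v, d=None):
    K=c["intrinsics"]; E=c["extrinsics"]
    d=c["depth"][v,u] if d is None else d
    p=np.stack([(u-K[0,2])/K[0,0]*d,(v-K[1,2])/K[1,1]*d,d],-1)
    return (p-E[:3,3])@E[:3,:3]
def ray(c,u,v,z):
    K=c["intrinsics"];E=c["extrinsics"];R=E[:3,:3]
    o=-R.T@E[:3,3]; w=R.T@np.array([(u-K[0,2])/K[0,0],(v-K[1,2])/K[1,1],1.])
    return o+w*(z-o[2])/w[2]
E
python3 - <<'E'
from h import *
for n in ("scene","top"):
    c=eyes.camera(n); cv2.imwrite(f"pics/{n}0.png",c["image"]); np.savez(f"{n}0.npz",**c)
    print(n,c["intrinsics"].tolist(),(-c["extrinsics"][:3,:3].T@c["extrinsics"][:3,3]).round(),(c["depth"]>0).mean())
print(monitor.get_obs())
E
```

```text
scene [[476.9240009524921, 0.0, 317.68930706121506], [0.0, 476.9240009524921, 235.75777143930497], [0.0, 0.0, 1.0]] [1075.   94.  909.] 0.9958756510416666
top [[573.6874602905452, 0.0, 305.4224981433599], [0.0, 573.6874602905452, 228.69614279637915], [0.0, 0.0, 1.0]] [ 230.   -5. 1225.] 0.9961555989583334
{'clock': 0.1, 'joint_positions': array([ 1.09595866e+00,  3.20180194e-01,  1.56554690e+00, -2.22294250e-05,
        1.25736628e+00, -2.00026389e-02]), 'qd': array([ 0.00031255, -0.0022273 , -0.00179338,  0.00227067,  0.00070879,
       -0.00139175]), 'joint_torque': array([ 1.40738495e-03, -4.16410553e+01, -2.34704232e+01,  4.59363866e-05,
        4.87999423e-03,  1.22553112e-05]), 'tool_pos': array([252.40490545, 516.13375642, 204.59772714]), 'eef_rot': array([-1.73516764e-04,  2.25458879e-01,  9.74252396e-01, -7.30097319e-04]), 'contact_force': array([-0.01721223,  0.03545849,  0.40475558]), 'moment': array([-0.00819574, -0.00351591, -0.03062101]), 'finger_force': 0.0, 'gripper_width': 85.2046615524108}
```

View pics/scene0.png

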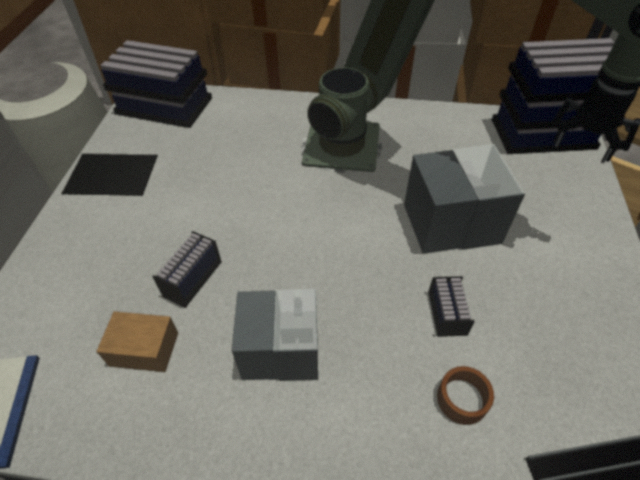

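View pics/top0.png

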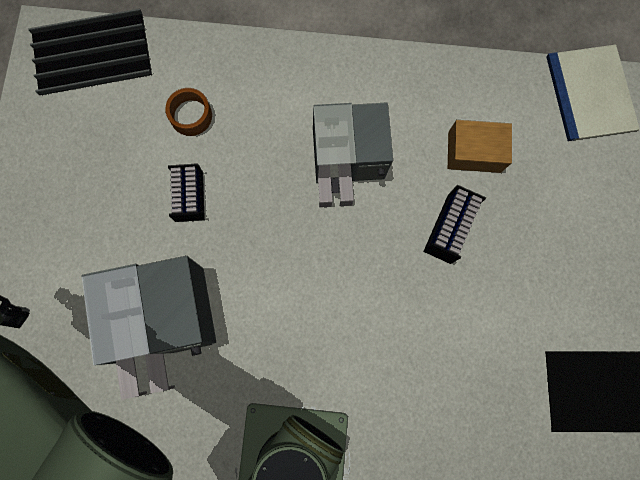

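The scene view has the small cabinet at (277,333), the short tray at (452,305) and the tall tray at (188,268). In the top view they are at (352,145), the sill at (336,192), the short tray at (187,192) and the tall one at (455,223). Next I measure the tray and the cabinet.

Run:
```python
from h import *
c=dict(np.load("top0.npz"))
V,U=np.mgrid[0:480,0:640]; P=world(c,U,V); Z=P[...,2]
def box(name,u0,u1,v0,v1,z0,z1):
    m=np.zeros_like(Z,bool); m[v0:v1,u0:u1]=True
    m&=(Z>z0)&(Z<z1); q=P[m]
    (cx,cy),s,a=cv2.minAreaRect(q[:,:2].astype(np.float32))
    print(name,m.sum(),"c",round(cx,1),round(cy,1),np.round(s,1),"ang",round(a,2),"z",np.median(q[:,2]).round(1),np.percentile(q[:,2],[5,95]).round(1))
    return q
box("tray",155,220,150,235,40,80)
box("tall",415,495,175,270,60,100)
box("cab",300,400,95,200,120,145)
q=box("compart",352,400,95,200,120,145)
s=box("sill",305,365,180,215,35,55)
# compartment front edge & sill
for n,(u0,u1,z0,z1) in dict(roof=(316,350,120,145),comp=(355,390,120,145),sill=(320,352,35,55)).items():
    for u in range(u0,u1,6):
        col=[v for v in range(95,215) if z0<Z[v,u]<z1]
        if col: v=max(col); print(n,u,v,P[v,u].round(1), min(col))
bench=np.median(Z[250:330,350:500]);print("bench",bench)
print(P[178:210:4,330].round(0).tolist())
im=c["image"][90:215,290:410]; 
a=cv2.resize(im,None,fx=6,fy=4.8,interpolation=cv2.INTER_CUBIC)[:600,:800]; cv2.imwrite("pics/cab.png",a)
```

```text
tray 1421 c 524.4 283.2 [112.   64.9] ang 9.77 z 60.4 [44.4 66.1]
tall 1908 c 509.8 -289.9 [ 64.5 142.7] ang 70.91 z 82.6 [66.5 88.3]
cab 4545 c 657.4 -56.9 [132.1 152.4] ang 9.19 z 131.3 [127.8 134.8]
compart 2320 c 660.9 -93.0 [129.1  81.2] ang 7.69 z 131.2 [127.6 134.8]
sill 671 c 558.5 -35.4 [50.3 72.2] ang 9.25 z 44.4 [38.  49.3]
roof 316 153 [609.2  12.4 123.6] 105
roof 322 164 [584.8  -1.8 131.6] 104
roof 328 164 [585.9 -13.7 131.9] 104
roof 334 163 [588.8 -25.4 133.2] 104
roof 340 163 [591.3 -37.4 129.2] 103
roof 346 163 [593.3 -49.4 127. ] 103
comp 355 164 [595.  -67.8 120.8] 104
comp 361 162 [597.6 -78.9 129.2] 104
comp 367 164 [597.7 -91.9 120.1] 104
comp 373 163 [ 600.4 -103.5  121.8] 103
comp 379 162 [ 601.8 -114.8  127.5] 103
comp 385 162 [ 604.4 -127.2  123.3] 103
sill 320 202 [529.4  -5.3  42.6] 165
sill 326 202 [531.2 -18.   40.4] 165
sill 332 191 [558.  -28.6  35.4] 178
sill 338 192 [554.4 -41.3  45.3] 164
sill 344 201 [537.9 -56.   37.9] 164
sill 350 200 [539.1 -68.1  46.6] 164
bench -0.41026357623910836
[[584.0, -22.0, 44.0], [574.0, -22.0, 46.0], [564.0, -23.0, 50.0], [557.0, -24.0, 45.0], [549.0, -25.0, 44.0], [541.0, -26.0, 40.0], [532.0, -26.0, 43.0], [532.0, -28.0, 4.0]]
```

View pics/cab.png

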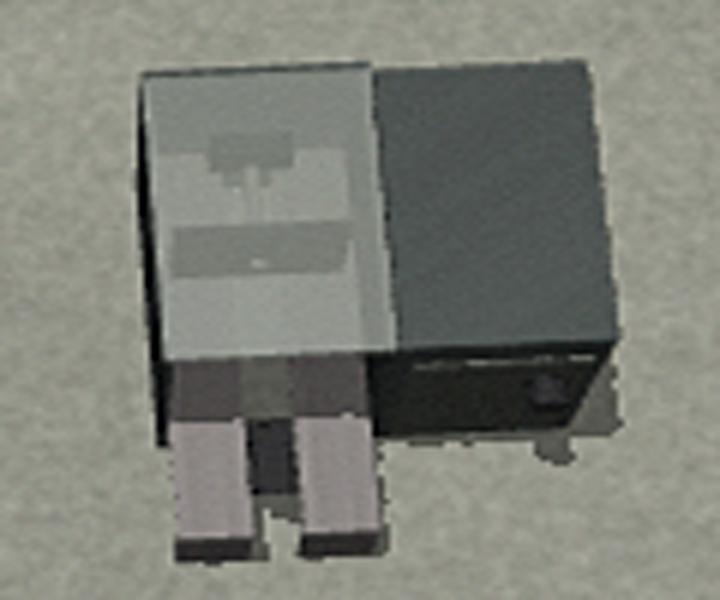

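The crop shows the roof's front edge from (165,360) to (615,342), the sill's outer edge from (175,540) to (382,530) and the knob near (550,390). I'll turn the sharp image edges into positions and write a move planner.

```bash
cat >> h.py <<'E'
from scipy.spatial.transform import Rotation as R_
def pose():
    o=monitor.get_obs(); q=np.array(o["eef_rot"])
    return o, np.array(o["tool_pos"]), R_.from_quat(q[[1,2,3,0]])
def target_rot(yaw,tilt=0):
    # tool x = -(cos yaw, sin yaw) , y=(-sin yaw,cos yaw), z down ; tilt>0 leads tip along +yaw dir
    cy,sy=np.cos(yaw),np.sin(yaw)
    M=np.array([[-cy,-sy,0],[-sy,cy,0],[0,0,-1.]]).T
    return R_.from_matrix(M)*R_.from_rotvec([0,-tilt,0])
def plan(pos,yaw,tilt=0):
    o,p,r=pose(); t=target_rot(yaw,tilt)
    d=r.inv().apply(np.array(pos)-p); w=(r.inv()*t).as_rotvec()
    print("now",p.round(1),"t",round(o["clock"],2),"F",np.round(o["contact_force"],1),"turn/2",(w/2).round(3),"shift/200",(d/200).round(3),"dist",np.linalg.norm(d).round(0),"deg",np.degrees(np.linalg.norm(w)).round(1))
E
python3 - <<'E'
from h import *
c=dict(np.load("top0.npz"))
f=lambda x,y:(x/6+290-.4,y/4.8+90-.4)
for n,pts,z in (("roof",[(165,360),(395,350),(615,342),(142,72),(370,65),(585,60)],132),("sill",[(175,540),(382,530),(172,420),(370,418)],45)):
    for p in pts: print(n,ray(c,*f(*p),z).round(1))
V,U=np.mgrid[0:480,0:640]; P=world(c,U,V); q=P[250:400,75:225].reshape(-1,3); q=q[(q[:,2]>100)]
print("big",q.min(0),q.max(0),np.median(q[:,2]))
w=eyes.camera("wrist"); print(w["tool_from_camera"].round(3).tolist(), w["intrinsics"].tolist())
plan((525,283,300),np.radians(9.5))
# tilt sign check
print(target_rot(0,.25).apply([0,0,1]))
E
```

```text
roof [582.5   7.7 132. ]
roof [594.5 -67.8 132. ]
roof [ 605.3 -140.1  132. ]
roof [708.5  27.9 132. ]
roof [719.4 -48.8 132. ]
roof [ 729.  -121.1  132. ]
sill [528.3  -2.8  45. ]
sill [540.2 -75.1  45. ]
sill [583.    3.6  45. ]
sill [591.1 -66.5  45. ]
big [155.49505707  -5.49511916 100.34387607] [ 370.43653542  420.86230183 1225.21557606] 170.88249987789277
[[-0.0, -0.952, -0.307, 79.01], [1.0, -0.0, -0.001, -0.19], [0.001, -0.307, 0.952, -169.423], [0.0, 0.0, 0.0, 1.0]] [[331.7875345901797, 0.0, 322.91803369791836], [0.0, 331.7875345901797, 243.5135598119239], [0.0, 0.0, 1.0]]
now [252.4 516.2 204.7] t 0.15 F [-0.1 -0.5 -0.1] turn/2 [-0.001 -0.    -0.31 ] shift/200 [-1.737 -0.449 -0.476] dist 371.0 deg 35.6
[ 0.24740396  0.         -0.96891242]
```

Cabinet yaw is about 9.0° and the mouth is near (588.5, -30.5). The sill width comes out at 73 mm and the depth at 127 mm, which fits. Moving over the tray.

Request:
{"api": "step_arm", "payload": {"moves": [[0,0,-0.06,-0.15,-0.03,-0.15,1],[0,0,-0.12,-0.35,-0.08,-0.25,1],[0,0,-0.18,-0.55,-0.14,-0.3,1],[0,0,-0.24,-0.75,-0.2,-0.3,1],[0,0,-0.31,-0.92,-0.23,-0.3,1]]}}

```text
clock: 0.57
tool_pos: [392.2, 398.4, 266.3]
eef_rot: [0.001, -0.068, 0.998, 0.001]
contact_force: [0.0, 1.0, -0.9]
gripper_width: 85.2
finger_force: 0.0
```

```bash
python3 -c "
from h import *
plan((525,283,260),np.radians(9.5))"
```

```text
now [392.2 398.4 266.3] t 0.57 F [ 0.   1.  -0.9] turn/2 [ 0.001  0.001 -0.015] shift/200 [-0.58  -0.661  0.032] dist 176.0 deg 1.7
```

Request:
{"api": "step_arm", "payload": {"moves": [[0,0,-0.015,-0.15,-0.18,0.03,1],[0,0,-0.015,-0.29,-0.33,0.03,1],[0,0,-0.015,-0.43,-0.49,0.03,1],[0,0,-0.015,-0.55,-0.63,0.03,1],[0,0,-0.015,-0.55,-0.63,0.03,1]]}}

```text
clock: 0.98
tool_pos: [521.3, 283.6, 258.3]
eef_rot: [0.001, -0.076, 0.997, -0.002]
contact_force: [-1.4, 0.1, 0.8]
gripper_width: 85.3
finger_force: 0.0
```

```bash
cat >> h.py <<'E'
def wrist(name=None):
    o,p,r=pose(); w=eyes.camera("wrist"); T=w["tool_from_camera"]
    M=np.eye(4); M[:3,:3]=r.as_matrix(); M[:3,3]=p
    w["extrinsics"]=np.linalg.inv(M@T)
    if name: cv2.imwrite(f"pics/{name}.png",w["image"])
    return w
E
python3 - <<'E'
from h import *
w=wrist("w1")
V,U=np.mgrid[0:480,0:640]; P=world(w,U,V); Z=P[...,2]
m=(Z>12)&(Z<80)&(abs(P[...,0]-524)<85)&(abs(P[...,1]-283)<70)
for z0 in (12,35,56):
    q=P[m&(Z>z0)]; print(z0,len(q),cv2.minAreaRect(q[:,:2].astype(np.float32)),q.mean(0),np.percentile(q[:,2],97))
plan((525,283,260),np.radians(9.5))
E
```

```text
12 5138 ((522.973388671875, 284.2884521484375), (110.64128112792969, 64.16416931152344), 9.635940551757812) [519.84135524 283.82735866  55.53238214] 65.8099968137295
35 4558 ((522.9503784179688, 284.4238586425781), (110.64128112792969, 63.889461517333984), 9.635940551757812) [520.10161434 283.85954864  59.8403386 ] 65.87604477400721
56 3450 ((522.98828125, 284.5716247558594), (110.52302551269531, 63.8922119140625), 9.788439750671387) [521.11145697 284.14121467  63.19963098] 65.9974332116321
now [518.9 285.9 258.3] t 1.03 F [-0.6  0.3 -0.2] turn/2 [-0.    -0.    -0.006] shift/200 [-0.028 -0.019 -0.008] dist 7.0 deg 0.7
```

View pics/w1.png

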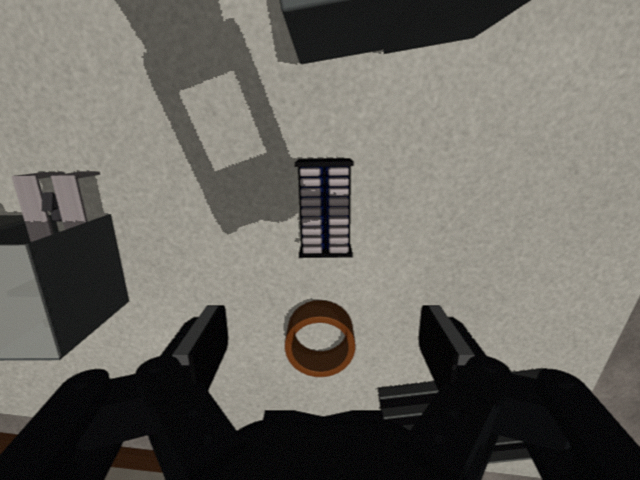

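The tray sits at (300-352, 158-257) in the wrist view, measured 110.6 x 64 mm as expected. I'll settle above it and re-measure.

Request:
{"api": "step_arm", "payload": {"moves": [[0,0,-0.006,-0.02,0.0,0.15,1],[0,0,-0.006,-0.02,0.0,0.3,1],[0,0,-0.006,-0.02,0.0,0.4,1],[0,0,-0.006,-0.02,0.0,0.4,1],[0,0,-0.006,-0.02,0.0,0.4,1]]}}

```text
clock: 1.45
tool_pos: [519.3, 290.0, 178.6]
eef_rot: [-0.001, -0.086, 0.996, -0.0]
contact_force: [0.3, 0.4, -0.3]
gripper_width: 85.2
finger_force: 0.0
```

Run:
```python
from h import *
for i in range(2):
    w=wrist()
    V,U=np.mgrid[0:480,0:640]; P=world(w,U,V); Z=P[...,2]
    m=(Z>35)&(Z<80)&(abs(P[...,0]-524)<75)&(abs(P[...,1]-283)<60)
    q=P[m]; print(len(q),cv2.minAreaRect(q[:,:2].astype(np.float32)))
    plan((523,284,22),np.radians(9.7))
```

```text
7057 ((523.2198486328125, 284.4426574707031), (111.03179931640625, 63.7528076171875), 9.719487190246582)
now [520.3 290.4 180.1] t 1.5 F [0.9 0.7 0.2] turn/2 [0.    0.    0.001] shift/200 [-0.007 -0.034  0.791] dist 158.0 deg 0.2
7023 ((522.6875610351562, 284.29205322265625), (109.92892456054688, 63.895389556884766), 9.689810752868652)
now [520.9 290.5 181. ] t 1.55 F [ 0.7  0.3 -0.3] turn/2 [0.001 0.001 0.001] shift/200 [-0.002 -0.035  0.795] dist 159.0 deg 0.2
```

Request:
{"api": "step_arm", "payload": {"moves": [[0,0,0,-0.005,-0.032,0.12,1],[0,0,0,-0.005,-0.032,0.25,1],[0,0,0,-0.005,-0.032,0.38,1],[0,0,0,-0.005,-0.032,0.45,1],[0,0,0,-0.005,-0.032,0.5,1]]}}

```text
clock: 1.97
tool_pos: [522.7, 283.8, 79.3]
eef_rot: [0.0, -0.086, 0.996, 0.0]
contact_force: [0.4, -0.2, 0.2]
gripper_width: 85.1
finger_force: 0.0
```

Request:
{"api": "step_arm", "payload": {"moves": [[0,0,0,0,0,0,1],[0,0,0,0,0,0,1],[0,0,0,0,0,0,1],[0,0,0,0,0,0,1],[0,0,0,0,0,0,1]]}}

```text
clock: 2.38
tool_pos: [523.3, 283.7, 80.5]
eef_rot: [0.001, -0.085, 0.996, 0.001]
contact_force: [0.2, -0.0, 0.2]
gripper_width: 85.2
finger_force: 0.0
```

```bash
python3 -c "
from h import *
plan((523,284.3,22),np.radians(9.7))"
```

```text
now [523.3 283.7  80.5] t 2.38 F [ 0.2 -0.   0.2] turn/2 [0.    0.001 0.001] shift/200 [0.002 0.003 0.293] dist 59.0 deg 0.2
```

Request:
{"api": "step_arm", "payload": {"moves": [[0,0,0,0,0.003,0.08,1],[0,0,0,0,0.003,0.16,1],[0,0,0,0,0.003,0.22,1],[0,0,0,0,0.003,0.27,1],[0,0,0,0,0.003,0.293,1]]}}

```text
clock: 2.8
tool_pos: [522.1, 283.6, 19.7]
eef_rot: [-0.001, -0.085, 0.996, -0.0]
contact_force: [0.7, -0.3, 1.1]
gripper_width: 85.3
finger_force: 0.0
```

Request:
{"api": "step_arm", "payload": {"moves": [[0,0,0,0,0,0,0.7],[0,0,0,0,0,0,0.6],[0,0,0,0,0,0,0.5],[0,0,0,0,0,0,0.5],[0,0,0,0,0,0,0.5]], "newtons": 30}}

```text
clock: 3.22
tool_pos: [523.2, 284.3, 21.6]
eef_rot: [0.001, -0.085, 0.996, 0.0]
contact_force: [0.5, 0.2, 2.2]
gripper_width: 55.2
finger_force: 34.2
```

Request:
{"api": "step_arm", "payload": {"moves": [[0,0,0,0,0,0,0.5],[0,0,0,0,0,0,0.5],[0,0,0,0,0,0,0.5],[0,0,0,0,0,0,0.5],[0,0,0,0,0,0,0.5]]}}

```text
clock: 3.63
tool_pos: [523.2, 284.3, 21.6]
eef_rot: [0.001, -0.085, 0.996, 0.0]
contact_force: [0.3, -0.4, 6.4]
gripper_width: 55.0
finger_force: 34.5
```

Request:
{"api": "step_arm", "payload": {"moves": [[0,0,0,0,0,-0.08,0.5],[0,0,0,0,0,-0.2,0.5],[0,0,0,0,0,-0.35,0.5],[0,0,0,0,0,-0.5,0.5],[0,0,0,0,0,-0.55,0.5]]}}

```text
clock: 4.05
tool_pos: [524.1, 284.7, 134.3]
eef_rot: [0.003, -0.085, 0.996, 0.001]
contact_force: [0.8, 0.1, -1.7]
gripper_width: 55.2
finger_force: 33.7
```

```bash
python3 -c "
from h import *
plan((496,-45,130),np.radians(9.0))
print(monitor.get_obs()['gripper_width'])"
```

```text
now [524.1 284.7 134.3] t 4.05 F [ 0.8  0.1 -1.7] turn/2 [0.001 0.003 0.007] shift/200 [ 0.419 -1.601  0.016] dist 331.0 deg 0.9
55.19477328825006
```

Request:
{"api": "step_arm", "payload": {"moves": [[0,0,0.003,0.05,-0.1,0,0.5],[0,0,0.005,0.1,-0.25,0,0.5],[0,0,0.005,0.15,-0.42,0,0.5],[0,0,0.005,0.2,-0.6,0,0.5],[0,0,0.005,0.25,-0.78,0,0.5]]}}

```text
clock: 4.47
tool_pos: [498.1, 120.1, 129.1]
eef_rot: [-0.001, -0.081, 0.997, -0.0]
contact_force: [0.8, -1.7, -2.4]
gripper_width: 55.3
finger_force: 33.6
```

Request:
{"api": "step_arm", "payload": {"moves": [[0,0,0,0.05,-0.18,0,0.5],[0,0,0,0.1,-0.36,0,0.5],[0,0,0,0.14,-0.54,0,0.5],[0,0,0,0.17,-0.7,0,0.5],[0,0,0,0.17,-0.8,0,0.5]]}}

```text
clock: 4.88
tool_pos: [489.6, -44.6, 129.2]
eef_rot: [-0.002, -0.079, 0.997, -0.0]
contact_force: [-0.6, 0.4, -2.6]
gripper_width: 55.0
finger_force: 33.6
```

Request:
{"api": "step_arm", "payload": {"moves": [[0,0,0,0,0,0,0.5],[0,0,0,0,0,0,0.5],[0,0,0,0,0,0,0.5],[0,0,0,0,0,0,0.5],[0,0,0,0,0,0,0.5]]}}

```text
clock: 5.3
tool_pos: [491.5, -40.7, 130.3]
eef_rot: [-0.0, -0.081, 0.997, 0.0]
contact_force: [-0.2, 0.8, -1.7]
gripper_width: 55.2
finger_force: 33.7
```

Run:
```python
from h import *
plan((504.5,-43.8,85),np.radians(9.0))
c=eyes.camera("top"); np.savez("top1.npz",**c)
cv2.imwrite("pics/top1.png",cv2.resize(c["image"][90:240,270:430],None,fx=5,fy=4,interpolation=cv2.INTER_CUBIC))
```

```text
now [491.5 -40.7 130.3] t 5.3 F [-0.2  0.8 -1.7] turn/2 [ 0.    -0.     0.003] shift/200 [-0.062 -0.026  0.226] dist 47.0 deg 0.3
```

View pics/top1.png

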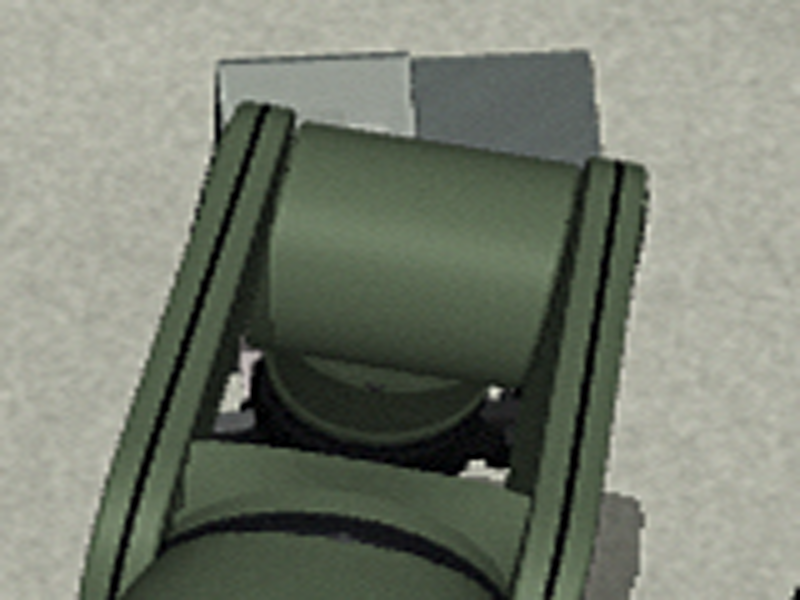

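The arm hides the mouth from above; only the cabinet's rear corners show, at (218,60) and (590,52). I'll try the wrist view.

Run:
```python
from h import *
w=wrist("w2"); np.savez("w2.npz",**w); o,p,r=pose()
V,U=np.mgrid[0:480,0:640]; P=world(w,U,V); Z=P[...,2]
t=np.radians(9); X=np.array([np.cos(t),np.sin(t)]);Y=np.array([-X[1],X[0]])
d=P[...,:2]-np.array([588.5,-30.5]); mx=d@X; my=d@Y
def rep(n,m):
    print(n,m.sum(),"mx",np.percentile(mx[m],[1,50,99]).round(1),"my",np.percentile(my[m],[1,50,99]).round(1),"z",np.percentile(Z[m],[2,50,98]).round(1)) if m.sum() else print(n,0)
rep("sill",(abs(Z-45)<5)&(abs(mx+25)<50)&(abs(my)<60))
rep("roof",(abs(Z-132)<6)&(mx>-20)&(mx<160)&(abs(my+40)<120))
rep("face",(Z>60)&(Z<120)&(abs(mx)<8)&(my<-40)&(my>-130))
print(p.round(1))
```

```text
sill 9 mx [-3.1 -2.3 -2.1] my [-48.4 -47.8 -47.2] z [40.4 45.6 49.6]
roof 2206 mx [-0.6 23.1 47.4] my [-109.9  -88.1  -73. ] z [128.1 132.8 133.8]
face 516 mx [-3.2 -1.3  0.6] my [-108.3  -44.   -40.1] z [ 61.5  90.2 115.1]
[491.7 -40.9 130.5]
```

View pics/w2.png

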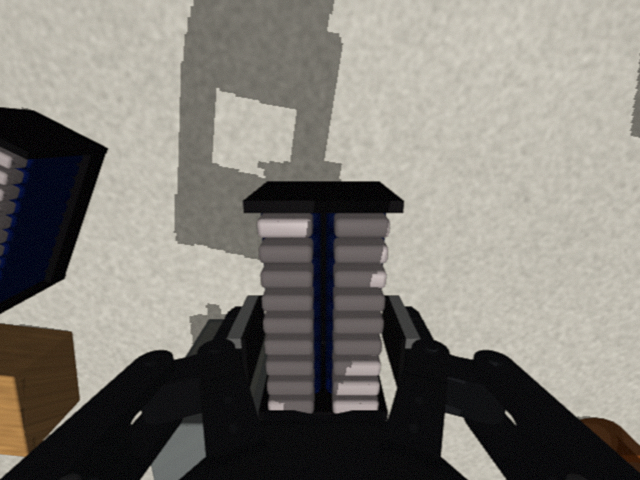

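The wrist view shows the held tray at (245-400, 185-410). Depth puts the compartment's right edge at y = -110 and its front at x = -0.6 in the mouth frame, which confirms the mouth. Lowering to 12 mm above the sill, in front of it.

Request:
{"api": "step_arm", "payload": {"moves": [[0,0,0.003,0.0,-0.026,0.06,0.5],[0,0,0.003,0.0,-0.026,0.14,0.5],[0,0,0.003,0.0,-0.026,0.2,0.5],[0,0,0.003,0.0,-0.026,0.26,0.5],[0,0,0.003,0.0,-0.026,0.26,0.5]]}}

```text
clock: 5.82
tool_pos: [490.9, -46.2, 76.6]
eef_rot: [-0.002, -0.078, 0.997, 0.001]
contact_force: [0.2, -0.2, -2.1]
gripper_width: 55.0
finger_force: 33.6
```

Request:
{"api": "step_arm", "payload": {"moves": [[0,0,0,0,0,0,0.5],[0,0,0,0,0,0,0.5],[0,0,0,0,0,0,0.5],[0,0,0,0,0,0,0.5],[0,0,0,0,0,0,0.5]]}}

```text
clock: 6.23
tool_pos: [493.1, -46.9, 79.2]
eef_rot: [0.001, -0.077, 0.997, -0.0]
contact_force: [0.5, -0.0, -3.8]
gripper_width: 54.7
finger_force: 33.6
```

```bash
python3 -c "
from h import *
plan((568.7,-33.6,79),np.radians(9.0))"
```

```text
now [493.1 -46.9  79.2] t 6.23 F [ 0.5 -0.  -3.8] turn/2 [-0.     0.001 -0.001] shift/200 [-0.384  0.007  0.002] dist 77.0 deg 0.1
```

Request:
{"api": "step_arm", "payload": {"moves": [[0,0,0,-0.05,0.007,0,0.5],[0,0,0,-0.1,0.007,0,0.5],[0,0,0,-0.15,0.007,0,0.5],[0,0,0,-0.2,0.007,0,0.5],[0,0,0,-0.23,0.007,0,0.5]]}}

```text
clock: 6.65
tool_pos: [540.1, -38.1, 78.6]
eef_rot: [0.001, -0.078, 0.997, -0.0]
contact_force: [-0.1, 0.0, -1.9]
gripper_width: 55.0
finger_force: 33.7
```

Request:
{"api": "step_arm", "payload": {"moves": [[0,0,0,-0.04,0,0,0.5],[0,0,0,-0.08,0,0,0.5],[0,0,0,-0.12,0,0,0.5],[0,0,0,-0.15,0,0,0.5],[0,0,0,-0.15,0,0,0.5]]}}

```text
clock: 7.07
tool_pos: [569.1, -33.6, 78.6]
eef_rot: [0.001, -0.078, 0.997, -0.0]
contact_force: [-0.8, 0.4, -2.6]
gripper_width: 55.4
finger_force: 33.7
```

Request:
{"api": "step_arm", "payload": {"moves": [[0,0,0,0,0,0,0.5],[0,0,0,0,0,0,0.5],[0,0,0,0,0,0,0.5],[0,0,0,0,0,0,0.5],[0,0,0,0,0,0,0.5]]}}

```text
clock: 7.48
tool_pos: [567.3, -33.8, 78.7]
eef_rot: [-0.0, -0.077, 0.997, 0.0]
contact_force: [0.5, 0.7, -1.6]
gripper_width: 55.2
finger_force: 33.7
```

```bash
python3 -c "
from h import *
plan((568.7,-33.6,67),np.radians(9.0))"
```

```text
now [567.3 -33.8  78.7] t 7.48 F [ 0.5  0.7 -1.6] turn/2 [ 0.    -0.    -0.001] shift/200 [-0.007 -0.     0.059] dist 12.0 deg 0.1
```

No contact on the way in, so I'm lowering gently onto the sill.

Request:
{"api": "step_arm", "payload": {"moves": [[0,0,0,0,0,0.015,0.5],[0,0,0,0,0,0.03,0.5],[0,0,0,0,0,0.042,0.5],[0,0,0,0,0,0.05,0.5],[0,0,0,0,0,0.05,0.5]]}}

```text
clock: 7.9
tool_pos: [567.3, -33.7, 68.1]
eef_rot: [-0.0, -0.077, 0.997, 0.0]
contact_force: [0.6, -0.6, -1.4]
gripper_width: 55.2
finger_force: 33.7
```

Request:
{"api": "step_arm", "payload": {"moves": [[0,0,0,0,0,0.002,0.5],[0,0,0,0,0,0.004,0.5],[0,0,0,0,0,0.006,0.5],[0,0,0,0,0,0.008,0.5],[0,0,0,0,0,0.008,0.5]]}}

```text
clock: 8.32
tool_pos: [567.4, -33.7, 67.0]
eef_rot: [-0.0, -0.077, 0.997, 0.0]
contact_force: [-0.2, 0.6, -1.5]
gripper_width: 55.2
finger_force: 33.7
```

Request:
{"api": "step_arm", "payload": {"moves": [[0,0,0,0,0,0.002,0.5],[0,0,0,0,0,0.004,0.5],[0,0,0,0,0,0.006,0.5],[0,0,0,0,0,0.007,0.5],[0,0,0,0,0,0.007,0.5]]}}

```text
clock: 8.73
tool_pos: [567.5, -33.8, 66.6]
eef_rot: [0.0, -0.077, 0.997, 0.0]
contact_force: [-3.1, 0.3, 5.6]
gripper_width: 55.0
finger_force: 34.6
```

It's resting on the sill (+5.6 N). Releasing.

Request:
{"api": "step_arm", "payload": {"moves": [[0,0,0,0,0,0,0.68],[0,0,0,0,0,0,0.72],[0,0,0,0,0,0,0.8],[0,0,0,0,0,0,0.95],[0,0,0,0,0,0,0.95]]}}

```text
clock: 9.15
tool_pos: [567.6, -33.7, 65.5]
eef_rot: [0.0, -0.077, 0.997, 0.0]
contact_force: [1.5, 0.1, 0.4]
gripper_width: 80.8
finger_force: 0.0
```

Request:
{"api": "step_arm", "payload": {"moves": [[0,0,0,0,0,-0.1,0.95],[0,0,0,0,0,-0.2,0.95],[0,0,0,0,0,-0.35,0.95],[0,0,0,0,0,-0.5,0.95],[0,0,0,0,0,-0.6,0.95]]}}

```text
clock: 9.57
tool_pos: [568.5, -33.8, 188.4]
eef_rot: [0.002, -0.077, 0.997, -0.0]
contact_force: [0.8, 0.5, 0.5]
gripper_width: 81.2
finger_force: 0.0
```

Request:
{"api": "step_arm", "payload": {"moves": [[0,0,0,0.2,0,-0.1,0.7],[0,0,0,0.4,0,-0.1,0.4],[0,0,0,0.6,0,-0.1,0],[0,0,0,0.7,0,-0.1,0],[0,0,0,0.7,0,-0.1,0]]}}

```text
clock: 9.98
tool_pos: [424.7, -55.5, 205.8]
eef_rot: [-0.001, -0.077, 0.997, 0.0]
contact_force: [-0.2, 0.4, -0.1]
gripper_width: 20.5
finger_force: 0.0
```

Run:
```python
from h import *
w=wrist("w3"); c=eyes.camera("top"); o,p,r=pose()
V,U=np.mgrid[0:480,0:640]
t=np.radians(9); X=np.array([np.cos(t),np.sin(t)]);Y=np.array([-X[1],X[0]])
for n,k in (("w",w),("top",c)):
    P=world(k,U,V); Z=P[...,2]; d=P[...,:2]-np.array([588.5,-30.5]); mx=d@X; my=d@Y
    m=(Z>95)&(Z<116)&(mx>-110)&(mx<-3)&(abs(my)<45)
    if m.sum()>20:
        print(n,m.sum(),"mx",np.percentile(mx[m],[.5,50]).round(1),"my",np.percentile(my[m],[1,50,99]).round(1),"z",np.percentile(Z[m],[5,50,95]).round(1))
        q=np.c_[mx[m],my[m]].astype(np.float32); print(cv2.minAreaRect(q))
plan((491,-46,66),np.radians(9))
```

```text
w 2985 mx [-77.  -43.9] my [-24.7   1.5  23.8] z [ 97.1 108.6 110.4]
((-40.264686584472656, -0.3388996124267578), (52.41590881347656, 74.49690246582031), 89.9762191772461)
now [429.3 -55.5 206.1] t 10.08 F [ 0.3  0.3 -0.1] turn/2 [-0.     0.001 -0.001] shift/200 [-0.311 -0.     0.701] dist 153.0 deg 0.2
```

View pics/w3.png

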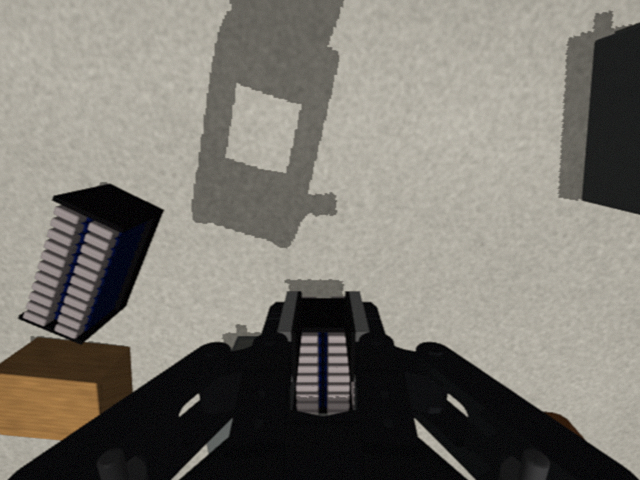

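The tray stands squarely on the sill: its rear is at mouth x ≈ -77, off centre by -0.3 mm, yaw about 0. Next I shut the fingers and lower behind it, tilted 0.2 rad with the tips leading.

```bash
python3 -c "
from h import *
plan((476,-48.3,66),np.radians(9),.2)"
```

```text
now [429.3 -55.5 206.1] t 10.08 F [ 0.3  0.3 -0.1] turn/2 [-0.    -0.099 -0.001] shift/200 [-0.235 -0.     0.701] dist 148.0 deg 11.3
```

Request:
{"api": "step_arm", "payload": {"moves": [[0,-0.04,0,-0.05,0,0.1,0],[0,-0.08,0,-0.1,0,0.25,0],[0,-0.1,0,-0.15,0,0.4,0],[0,-0.1,0,-0.2,0,0.53,0],[0,-0.1,0,-0.235,0,0.6,0]]}}

```text
clock: 10.5
tool_pos: [475.3, -47.8, 82.6]
eef_rot: [0.098, -0.077, 0.992, 0.008]
contact_force: [0.2, -0.4, 0.2]
gripper_width: 0.1
finger_force: 0.0
```

Request:
{"api": "step_arm", "payload": {"moves": [[0,0,0,0,0,0,0],[0,0,0,0,0,0,0],[0,0,0,0,0,0,0],[0,0,0,0,0,0,0],[0,0,0,0,0,0,0]]}}

```text
clock: 10.92
tool_pos: [476.4, -48.2, 86.8]
eef_rot: [0.101, -0.077, 0.992, 0.007]
contact_force: [-0.4, -0.7, -0.1]
gripper_width: 0.0
finger_force: 0.0
```

```bash
python3 -c "
from h import *
plan((477,-48.1,66),np.radians(9),.2)
o=monitor.get_obs();print(o['gripper_width'])
t=np.radians(9);d=o['tool_pos'][:2]-np.array([588.5,-30.5]);print('mx',d@[np.cos(t),np.sin(t)],'my',d@[-np.sin(t),np.cos(t)])"
```

```text
now [476.4 -48.2  86.8] t 10.92 F [-0.4 -0.7 -0.1] turn/2 [-0.001  0.001 -0.001] shift/200 [0.018 0.    0.102] dist 21.0 deg 0.2
0.022730765049639876
mx -113.47863248589458 my 0.03387740310291676
```

Request:
{"api": "step_arm", "payload": {"moves": [[0,0,0,0.008,0,0.04,0],[0,0,0,0.016,0,0.08,0],[0,0,0,0.02,0,0.1,0],[0,0,0,0.02,0,0.102,0],[0,0,0,0.02,0,0.102,0]]}}

```text
clock: 11.33
tool_pos: [475.3, -48.0, 64.2]
eef_rot: [0.099, -0.077, 0.992, 0.008]
contact_force: [-0.2, -0.0, -0.3]
gripper_width: 0.1
finger_force: 0.0
```

Request:
{"api": "step_arm", "payload": {"moves": [[0,0,0,-0.02,0,0.004,0],[0,0,0,-0.04,0,0.008,0],[0,0,0,-0.06,0,0.012,0],[0,0,0,-0.08,0,0.016,0],[0,0,0,-0.1,0,0.02,0]]}}

```text
clock: 11.75
tool_pos: [496.7, -44.9, 65.0]
eef_rot: [0.1, -0.077, 0.992, 0.008]
contact_force: [-0.7, 0.3, 0.2]
gripper_width: 0.2
finger_force: 0.0
```

Request:
{"api": "step_arm", "payload": {"moves": [[0,0,0,-0.02,0,0.004,0],[0,0,0,-0.04,0,0.008,0],[0,0,0,-0.06,0,0.012,0],[0,0,0,-0.08,0,0.016,0],[0,0,0,-0.1,0,0.02,0]]}}

```text
clock: 12.17
tool_pos: [515.5, -41.6, 64.7]
eef_rot: [0.099, -0.077, 0.992, 0.008]
contact_force: [-3.1, -0.3, 1.8]
gripper_width: -0.1
finger_force: 1.5
```

Request:
{"api": "step_arm", "payload": {"moves": [[0,0,0,-0.015,0,0.003,0],[0,0,0,-0.03,0,0.006,0],[0,0,0,-0.045,0,0.009,0],[0,0,0,-0.06,0,0.012,0],[0,0,0,-0.075,0,0.015,0]]}}

```text
clock: 12.58
tool_pos: [531.4, -39.4, 64.9]
eef_rot: [0.099, -0.077, 0.992, 0.008]
contact_force: [-1.3, 0.1, -0.4]
gripper_width: 0.0
finger_force: 0.7
```

Request:
{"api": "step_arm", "payload": {"moves": [[0,0,0,-0.015,0,0.003,0],[0,0,0,-0.03,0,0.006,0],[0,0,0,-0.045,0,0.009,0],[0,0,0,-0.06,0,0.012,0],[0,0,0,-0.07,0,0.014,0]]}}

```text
clock: 13.0
tool_pos: [544.8, -37.2, 64.8]
eef_rot: [0.099, -0.077, 0.992, 0.008]
contact_force: [-4.6, -1.2, 1.2]
gripper_width: 0.1
finger_force: 2.1
```

Run:
```python
from h import *
w=wrist(); o,p,r=pose()
V,U=np.mgrid[0:480,0:640]
t=np.radians(9); X=np.array([np.cos(t),np.sin(t)]);Y=np.array([-X[1],X[0]])
P=world(w,U,V); Z=P[...,2]; d=P[...,:2]-np.array([588.5,-30.5]); mx=d@X; my=d@Y
e=p[:2]-np.array([588.5,-30.5]); print("tcp m",e@X,e@Y,p[2],o["contact_force"].round(1))
m=(Z>95)&(Z<118)&(mx>-80)&(mx<-3)&(abs(my)<40)
print(m.sum(),np.percentile(mx[m],[.5,50]).round(1),np.percentile(my[m],[1,50,99]).round(1)) if m.sum() else 0
```

```text
tcp m -43.656602691680725 0.13052356899459117 64.83965212051311 [-2.6 -0.9  0.8]
2723 [-66.6 -59.9] [-31.1  -0.2  30.9]
```

Request:
{"api": "step_arm", "payload": {"moves": [[0,0,0,-0.01,0,0.002,0],[0,0,0,-0.02,0,0.004,0],[0,0,0,-0.03,0,0.006,0],[0,0,0,-0.04,0,0.008,0],[0,0,0,-0.05,0,0.01,0]]}}

```text
clock: 13.47
tool_pos: [555.3, -35.7, 64.9]
eef_rot: [0.099, -0.077, 0.992, 0.008]
contact_force: [-3.9, -1.7, 0.4]
gripper_width: -0.2
finger_force: 2.2
```

Request:
{"api": "step_arm", "payload": {"moves": [[0,0,0,-0.01,0,0.002,0],[0,0,0,-0.02,0,0.004,0],[0,0,0,-0.03,0,0.006,0],[0,0,0,-0.04,0,0.008,0],[0,0,0,-0.05,0,0.01,0]]}}

```text
clock: 13.88
tool_pos: [565.2, -34.1, 64.9]
eef_rot: [0.099, -0.077, 0.992, 0.008]
contact_force: [-4.7, -1.1, 0.6]
gripper_width: -0.1
finger_force: 2.8
```

Request:
{"api": "step_arm", "payload": {"moves": [[0,0,0,-0.004,0,0.001,0],[0,0,0,-0.008,0,0.002,0],[0,0,0,-0.012,0,0.0025,0],[0,0,0,-0.016,0,0.003,0],[0,0,0,-0.02,0,0.004,0]]}}

```text
clock: 14.3
tool_pos: [568.9, -33.5, 64.8]
eef_rot: [0.099, -0.077, 0.992, 0.008]
contact_force: [-6.0, -2.0, 0.2]
gripper_width: 0.1
finger_force: 3.1
```

Request:
{"api": "step_arm", "payload": {"moves": [[0,0,0,-0.003,0,0.0005,0],[0,0,0,-0.006,0,0.001,0],[0,0,0,-0.009,0,0.002,0],[0,0,0,-0.012,0,0.0025,0],[0,0,0,-0.012,0,0.0025,0]]}}

```text
clock: 14.72
tool_pos: [571.0, -33.1, 64.8]
eef_rot: [0.098, -0.077, 0.992, 0.008]
contact_force: [-7.1, -1.9, 1.7]
gripper_width: 0.2
finger_force: 3.4
```

Request:
{"api": "step_arm", "payload": {"moves": [[0,0,0,-0.003,0,0.0005,0],[0,0,0,-0.006,0,0.001,0],[0,0,0,-0.009,0,0.002,0],[0,0,0,-0.01,0,0.002,0],[0,0,0,-0.01,0,0.002,0]]}}

```text
clock: 15.13
tool_pos: [572.8, -32.8, 64.7]
eef_rot: [0.098, -0.077, 0.992, 0.008]
contact_force: [-7.3, -2.4, 2.0]
gripper_width: -0.0
finger_force: 3.7
```

Request:
{"api": "step_arm", "payload": {"moves": [[0,0,0,-0.003,0,0.0005,0],[0,0,0,-0.006,0,0.001,0],[0,0,0,-0.009,0,0.002,0],[0,0,0,-0.01,0,0.002,0],[0,0,0,-0.01,0,0.002,0]]}}

```text
clock: 15.55
tool_pos: [574.6, -32.5, 64.7]
eef_rot: [0.098, -0.077, 0.992, 0.008]
contact_force: [-7.2, -2.1, 3.0]
gripper_width: 0.1
finger_force: 3.9
```

Request:
{"api": "step_arm", "payload": {"moves": [[0,0,0,-0.003,0,0.0005,0],[0,0,0,-0.006,0,0.001,0],[0,0,0,-0.009,0,0.002,0],[0,0,0,-0.01,0,0.002,0],[0,0,0,-0.01,0,0.002,0]]}}

```text
clock: 15.97
tool_pos: [576.1, -32.3, 64.7]
eef_rot: [0.098, -0.077, 0.992, 0.008]
contact_force: [-9.2, -3.1, 4.3]
gripper_width: -0.3
finger_force: 4.8
```

Run:
```python
from h import *
c=eyes.camera("scene"); np.savez("sc2.npz",**c)
cv2.imwrite("pics/sc2.png",cv2.resize(c["image"][230:390,200:350],None,fx=5,fy=3.7,interpolation=cv2.INTER_CUBIC))
```

```text
(no output)
```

View pics/sc2.png

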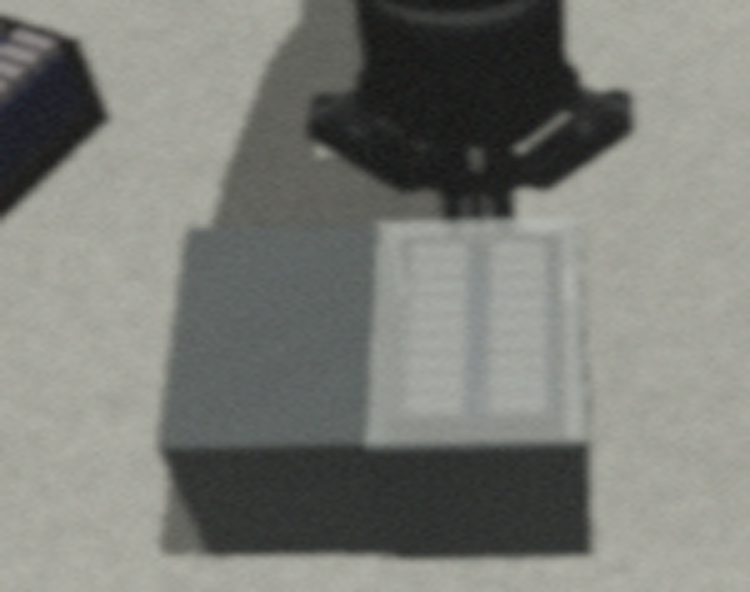

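The tray at (400-560, 240-430) is fully inside under the clear roof, and the force is rising as on the buffer (about 10 N). Backing off slowly to let the catch take it, then looking.

Request:
{"api": "step_arm", "payload": {"moves": [[0,0,0,0.01,0,-0.002,0],[0,0,0,0.025,0,-0.005,0],[0,0,0,0.04,0,-0.008,0],[0,0,0,0.06,0,-0.012,0],[0,0,0,0.08,0,-0.016,0]]}}

```text
clock: 16.43
tool_pos: [563.5, -34.6, 65.8]
eef_rot: [0.102, -0.077, 0.992, 0.008]
contact_force: [0.5, -0.5, 0.0]
gripper_width: 0.3
finger_force: 0.0
```

Request:
{"api": "step_arm", "payload": {"moves": [[0,0,0,0.03,0,-0.006,0],[0,0,0,0.06,0,-0.012,0],[0,0,0,0.1,0,-0.02,0],[0,0,0,0.15,0,-0.03,0],[0,0,0,0.2,0,-0.04,0]]}}

```text
clock: 16.85
tool_pos: [520.5, -41.0, 64.9]
eef_rot: [0.1, -0.077, 0.992, 0.008]
contact_force: [-0.7, -0.3, 0.0]
gripper_width: -0.1
finger_force: 0.0
```

Request:
{"api": "step_arm", "payload": {"moves": [[0,0,0,0.15,0,-0.1,0],[0,0,0,0.3,0,-0.3,0],[0,0,0,0.5,0,-0.5,0],[0,0,0,0.6,0,-0.65,0],[0,0,0,0.6,0,-0.65,0]]}}

```text
clock: 17.27
tool_pos: [376.4, -63.1, 170.5]
eef_rot: [0.101, -0.077, 0.992, 0.007]
contact_force: [0.0, 0.5, 0.1]
gripper_width: -0.0
finger_force: 0.0
```

Request:
{"api": "step_arm", "payload": {"moves": [[0,0,0,0,0.25,0,0],[0,0,0,0,0.45,0,0],[0,0,0,0,0.65,0,0],[0,0,0,0,0.85,0,0],[0,0,0,0,1.0,0,0]]}}

```text
clock: 17.68
tool_pos: [347.4, 136.1, 168.8]
eef_rot: [0.1, -0.077, 0.992, 0.008]
contact_force: [1.1, -0.5, -0.4]
gripper_width: -0.1
finger_force: 0.0
```

Run:
```python
from h import *
c=eyes.camera("top"); np.savez("top3.npz",**c)
cv2.imwrite("pics/top3.png",cv2.resize(c["image"][90:215,290:410],None,fx=6,fy=4.8,interpolation=cv2.INTER_CUBIC))
V,U=np.mgrid[0:480,0:640]
t=np.radians(9); X=np.array([np.cos(t),np.sin(t)]);Y=np.array([-X[1],X[0]])
P=world(c,U,V); Z=P[...,2]; d=P[...,:2]-np.array([588.5,-30.5]); mx=d@X; my=d@Y
m=(Z>85)&(Z<116)&(mx>-110)&(mx<-1)&(abs(my)<33)
print("tray outside px",m.sum(), np.percentile(mx[m],[1,50]) if m.sum() else 0)
m=(abs(my)<7)&(mx>-50)&(mx<0)&(Z>35)&(Z<70)
for a in range(-50,0,4):
    k=m&(mx>=a)&(mx<a+4); print(a,k.sum(),np.median(Z[k]).round(1) if k.sum() else None)
```

```text
tray outside px 264 [-15.93248985 -11.22354598]
-50 0 None
-46 0 None
-42 0 None
-38 8 45.4
-34 11 46.4
-30 10 48.1
-26 14 48.9
-22 15 50.9
-18 21 53.0
-14 5 61.2
-10 0 None
-6 0 None
-2 0 None
```

View pics/top3.png

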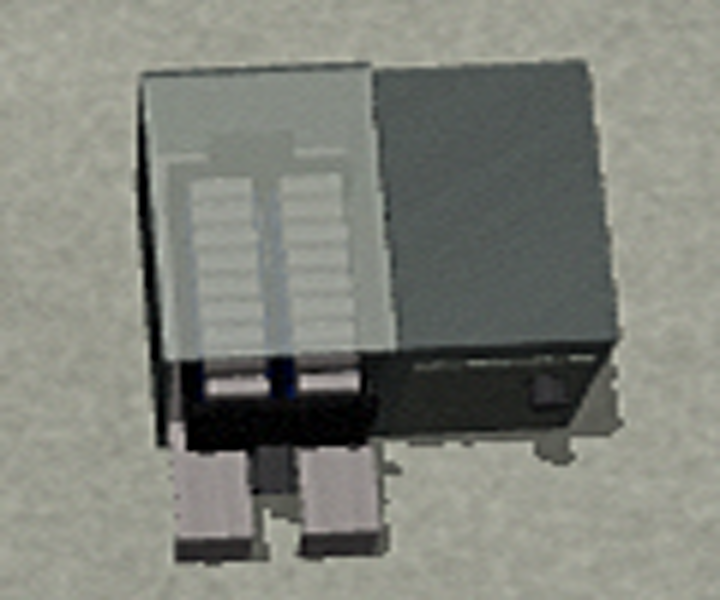

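The tray's rear end is at mouth x ≈ -16. The catch behind it rises from 45 to 53 mm, so it is up and holding the tray. Letting the arm settle, then handing in.

Request:
{"api": "step_arm", "payload": {"moves": [[0,0,0,0,0,0,0],[0,0,0,0,0,0,0],[0,0,0,0,0,0,0],[0,0,0,0,0,0,0],[0,0,0,0,0,0,0]]}}

```text
clock: 18.15
tool_pos: [349.1, 133.2, 168.4]
eef_rot: [0.1, -0.075, 0.992, 0.008]
contact_force: [1.1, 0.3, 0.4]
gripper_width: 0.3
finger_force: 0.0
```

```bash
python3 -c "
from h import *
print(ticket.sign_off())"
```

```text
the job is handed in; nothing more can be done
None
```

The short tray is in the small cabinet's bay with the catch up behind it, pushed in at about 11 N at most; the job was handed in at 18 s, and the arm never went near the taller tray, tape roll or carton.

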